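# Reset the lamp power box

### The arm

A 6-joint arm with a two-finger parallel gripper is mounted at the origin on the work surface. World frame = base frame: x ahead of the robot, y to its left, z up, the work surface at z = 0. Lengths are in m, angles in rad, forces in N, time in s.
With the tool pointing down it reaches from about 0.35 to 0.975 m from the base axis. Payload 4.9 kg.
Tool frame: the origin (TCP) lies at the very end of the fingers, on their centre line; the grasp point (between the pads) lies 19 mm behind it; z points along the fingers, x is the direction in which the jaws open and shut, and the axes are right-handed (so a half turn about z gives the same grasp; the last joint's range is limited). The gripper opens to 85 mm and grips with 20 to 120 N. Pads are 22 mm wide; open, the fingers measure 114 mm over their backs; the gripper's body (76 mm by 85 mm) begins 54 mm behind the grasp point. The pads swing forward as they close: fully open they stand 13 mm farther back than shut.
Start: joints at [-1.231, 0.053, 1.613, -0, 1.476, -0.119], TCP at [0.277, -0.56, 0.231] pointing down, gripper open.
Joint ranges: [-3.01, 3.01], [-1.01, 2.22], [0.06, 2.58], [-1.02, 4.17], [0.09, 2.62], [-3.14, 3.14]. Speed limits (rad/s): [2.57, 2.57, 3.14, 3.14, 3.14, 3.14].

### API

Orientations are given as a rotation vector (axis times angle).
In Python, from station import monitor, imaging, ticket gives the robot as it stands.
- The arm moves only by the tool step_arm, never from a script. Its argument "targets" is one flat list of numbers, 4 for each row, row after row: the shift along the tool's x, y, z in m, then the turn about the tool's z in rad. In form: [tx, ty, tz, roll, tx, ty, tz, roll, ...]. A call has 1 to 12 rows; each row is the pose to reach, as a shift and turn from the pose measured when the call began, along the tool's axes at that moment; what a row does not reach only later rows make up. A row lasts 1/12 s, in which the tool goes at most 41.7 mm and 7.16 degrees, less where a joint would pass 70% of its speed; a pose out of reach is approached as far as the arm can. A call with a gripper value outside its range is refused whole. "grip" is the finger opening in m, from 0 to 0.0854, set as the call begins (left out, the last holds). The fingers move at their own pace and stop on an object; "force" is the grip in N (left out, the last holds). Time passes only in rows, so rows that repeat a pose let the fingers close. It gives the time, the measured TCP pose, the force and the opening at its end, in the units of the state.
- monitor.get_obs(): the state, without advancing time (a new reading comes with each control period).
- imaging.get_image(name): name is "scene" or "top" or "wrist"; returns a dict with "color" (384x512x3 uint8, red, green, blue), "depth" (384x512 float32, m along the optical axis (not along the pixel's ray), 0 where there is no reading), "fov_y" (degrees; the focal length in pixels is half the picture's height over the tangent of half this angle, whatever the lens; pixels are square), "cx", "cy" (the principal point, pixels), "R" (3x3) and "t" (3): a world point X has camera coordinates R X + t. Camera axes: x right, y down, z forward; pixel columns grow to the right and rows downward; lengths in m; the calibration is good to about 2 mm. The wrist camera is an equidistant fisheye: a pixel r from the principal point sees the ray r / f radians off the axis. A picture is of the moment at which its call begins.
- ticket.finish_job(): hands the job in, once; it reports no verdict.
Trained networks look in a picture, given as the dict that the camera call returned (one of the last four; its "shot" number tells which), for a name from the list of things; names that differ only in an ending like _2 or _b are one class to them, and where a whole thing is asked for, a point or a joint stands for the part that bears it (a point fixed in the world has none). Each returns a list of dicts, best first, with "score" (0 to 1); they miss things now and then, are a little off and sometimes report something else, mostly with a low value. They report only what shows in the picture. A call takes as long as a camera call.
- imaging.search_frame(name, picture): "uv" ([column, row] in pixels, amid what is visible of it).
- imaging.mark_of(name, picture): "uv" ([column, row] in pixels: a listed point, or the origin of a listed thing).
The state is a dict: "t": time; "q": joint angles; "dq": joint speeds; "effort": joint torques, N m; "tool_pos": TCP position; "tool_rot": TCP orientation; "contact_force": force on the tool from outside, world axes, zero at the start; "wrist_torque": the same for the moment, N m; "opening": finger opening in m.
Only numpy, scipy, OpenCV 4.12 (cv2) and the standard library are available. Lean on these libraries where they do the work, as an engineer would, in place of code of your own. Each camera call takes 0.05 s, during which the arm holds its last target.

### The job

The power box for the display lamps has tripped. Press down the front of its metal push-latch cover and let go so that it pops fully open, press the black reset plunger underneath fully in, then press the cover down again until it latches and stays shut by itself. Use the fingertips only: do not lift or carry anything, and leave the box and the goods around it standing where they are.

Things in the scene. Friction and masses are not known exactly. Their poses are not given: they have to be found in the camera images.
- power_box: grey painted power box for the display lamps, 170 (x) x 150 (y) x 60 mm tall, about 3 kg, loose on the table; origin at the centre of its underside, z up. Its -x face, the front, has three round sockets and roughly faces the robot. Its flat top, the deck, is 60 above the table and lies under the metal cover
- cover (a joint): angle (rad) of the sprung metal push-latch cover: 0 latched shut, level; 1.3 fully open (hinge at the back, box +x); solid lower stop -0.056. Press its front past -0.050 (8 mm at cover_press, about 1 N) and let go: it springs up to 1.3 in about 1.5 s if not blocked. Opened beyond 0.3, it latches at 0 when pushed down (about 1 N), pressed past -0.050 again and let go. Shorter presses do not count
- cover_press (a point): press spot, a darker pad on the cover's upper face, mid-width, 18 mm back from its front edge; 84 above the table when shut. Turns with the cover, 156 from the hinge point. Cover: 174 from hinge to front edge, 162 wide, 4 thick, skirts 25 deep on front and sides; point x points along the cover to the hinge, z is the upper face's outward normal
- cover_hinge (a point): on the hinge line at the middle of the cover's rear edge, level with its upper face: 83 behind the box's centre (box +x), 84 above the table; the hinge runs along the box's y (the joint's true axis is 4 below this point)
- plunger (a joint): travel (m) of the reset plunger: 0 popped out, 0.009 fully in. It stays where it is left; pushing it takes about 3 N and it meets a solid stop
- plunger_top (a point): centre of the top of the black reset plunger, a round upright button 26 mm across on the deck under the cover, 55 in front of the box's centre (box -x) and 40 to box +y; top 73 above the table when out, 64 when fully in. With the cover fully open, the cover's edge hangs 90 behind the plunger's axis, about 250 above the table
- tankard_large: pewter tankard, 115 tall, 85 across the foot, handle out to 60 from its axis; stands 155 to 175 to one side of the box's centre (box +y) (mm); origin at the centre of its underside; loose bystander
- tankard_small: pewter tankard, 75 tall, 63 across the foot, handle out to 50 from its axis; stands about 150 to the other side of the box (box -y) (mm); origin at the centre of its underside; loose bystander
- copper_bowl: copper bowl, 45 tall, 100 across; behind the box on its -y side (mm); origin at the centre of its underside; loose bystander
- candlestick: brass candlestick, 125 tall, 70 across the foot (mm); origin at the centre of its underside; loose bystander
- cup: white cup, 60 tall, 76 across, with a handle (mm); origin at the centre of its underside; loose bystander
- tin: dark tin, 100 x 70 x 55 tall (mm); origin at the centre of its underside; loose bystander

How it is judged:
By the outcome, as a careful person would: the job done as asked, in the order asked, and still so for the second after the job is handed in, with the robot touching nothing.
It also fails if it takes over 54 s, if anything falls off the work surface, if the arm or the gripper's body presses on something with over 40 N, if the wrist force passes 120 N, or if a joint passes its speed limit or range.

## Working session

There is one attempt and no reset: what is moved stays moved. The work goes in short steps, Python scripts to look and compute and a tool call to move; the robot and the scene stay as the last step left them, time stands still between calls to the robot, and variables do not carry over. Pictures are saved under pics/ and viewed, and the job is handed in when it is done.

Besides the shell and the picture viewer there is one more tool, called after "Emit:" by a JSON object that holds its "name" and its "arguments", one argument or row to a line. step_arm: Moves the arm, as the interface text tells. Its arguments: {"type":"object","properties":{"targets":{"type":"array","items":{"type":"number"}},"grip":{"type":"number"},"force":{"type":"number"}},"required":["targets"]}

```bash
ls; mkdir -p pics; cat > h.py <<'E'
import numpy as np, cv2
from station import monitor, imaging, ticket
from scipy.spatial.transform import Rotation as Rn
def f(p): return p["color"].shape[0]/2/np.tan(np.radians(p["fov_y"])/2)
def world(p,uv,d=None):
    u,v=uv
    if d is None:
        d=p["depth"][int(round(v)),int(round(u))]
    F=f(p); c=np.array([(u-p["cx"])/F*d,(v-p["cy"])/F*d,d])
    return p["R"].T@(c-p["t"])
def atz(p,uv,z):
    a=world(p,uv,0.0);b=world(p,uv,1.0)
    return a+(b-a)*(z-a[2])/(b[2]-a[2])
def proj(p,X):
    c=np.asarray(p["R"])@X+p["t"];F=f(p);return c[:2]/c[2]*F+[p["cx"],p["cy"]]
def save(p,n): cv2.imwrite("pics/"+n,cv2.cvtColor(p["color"],cv2.COLOR_RGB2BGR))
E
python3 - <<'E'
from h import *
np.set_printoptions(precision=4,suppress=True)
o=monitor.get_obs();print(o)
for n in ["scene","top"]:
    p=imaging.get_image(n);save(p,n+"0.png");print(n,p["fov_y"],p["cx"],p["cy"],-p["R"].T@p["t"])
    for k in ["power_box","cover_press","cover_hinge","plunger_top","tankard_large","tankard_small","copper_bowl","candlestick","cup","tin"]:
        r=imaging.mark_of(k,p)[:2]
        for q in r: print(k,round(q["score"],2),q["uv"],world(p,q["uv"]),atz(p,q["uv"],.084 if "cover" in k else 0))
E
```

```text
pics
{'t': 0.0, 'q': array([-1.231 ,  0.0534,  1.6143, -0.    ,  1.476 , -0.119 ]), 'dq': array([ 0.0008, -0.0015,  0.0007, -0.0003, -0.0009, -0.001 ]), 'effort': array([ -0.0007, -39.3677, -37.0178,  -0.0002,   0.0072,   0.    ]), 'tool_pos': array([ 0.2766, -0.5598,  0.2301]), 'tool_rot': array([-2.6673,  1.6575,  0.0026]), 'contact_force': array([ 0.2024, -0.3584,  0.1116]), 'wrist_torque': array([ 0.0031, -0.0099, -0.0045]), 'opening': 0.08550694233039419}
scene 46.97708378525516 255.14716012182078 188.7163276904374 [ 1.5475 -0.5578  1.0036]
power_box 0.64 [227.5, 222.1] [ 0.6355 -0.1388  0.0842] [ 0.552  -0.1004  0.    ]
cover_press 0.87 [219.7, 190.0] [ 0.4826 -0.0932  0.0857] [ 0.4806 -0.0924  0.084 ]
cover_hinge 0.81 [235.9, 221.7] [ 0.6382 -0.1114  0.0763] [ 0.6458 -0.1151  0.084 ]
tankard_large 0.69 [277.1, 212.9] [0.6245 0.0477 0.0365] [0.5897 0.0706 0.    ]
tankard_small 0.68 [180.9, 229.6] [ 0.544  -0.2601  0.0298] [ 0.5134 -0.251   0.    ]
copper_bowl 0.94 [177.5, 262.8] [ 0.6481 -0.3139  0.0039] [ 0.6446 -0.313   0.    ]
candlestick 0.82 [313.2, 150.7] [0.3382 0.3936 0
[... 434 characters left out ...]
286.2, 222.2] [ 0.4801 -0.0964  0.0854] [ 0.4802 -0.0965  0.084 ]
cover_press 0.66 [119.4, 175.5] [0.6372 0.4135 0.0584] [0.6322 0.4055 0.084 ]
cover_hinge 0.7 [286.2, 169.7] [ 0.6399 -0.1013  0.0861] [ 0.6404 -0.1015  0.084 ]
tankard_large 0.74 [231.6, 190.6] [0.5916 0.0692 0.0027] [0.5921 0.0693 0.    ]
tankard_small 0.64 [329.6, 212.4] [ 0.5146 -0.2429  0.0059] [ 0.5152 -0.244   0.    ]
copper_bowl 0.67 [352.7, 173.6] [ 0.6402 -0.3248  0.0004] [ 0.6402 -0.3249  0.    ]
candlestick 0.88 [124.7, 272.0] [0.3408 0.403  0.0175] [0.3403 0.4082 0.    ]
cup 0.67 [388.8, 257.6] [ 0.3679 -0.4224  0.0086] [ 0.3678 -0.4252  0.    ]
tin 0.78 [122.4, 178.3] [0.6285 0.4046 0.0566] [0.6392 0.4217 0.    ]
```

View pics/top0.png

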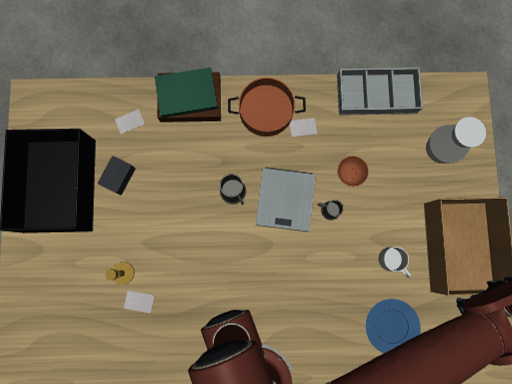

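View pics/scene0.png

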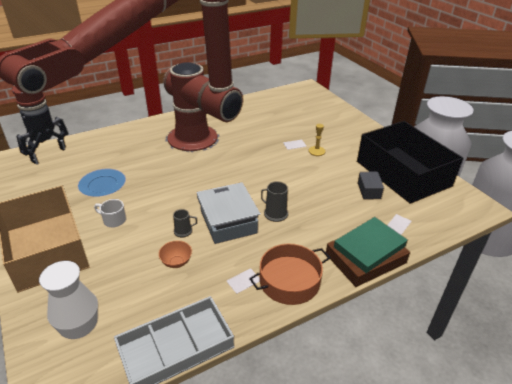

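```bash
python3 - <<'E'
from h import *
np.set_printoptions(precision=4,suppress=True)
p=imaging.get_image("top")
H,W=p["depth"].shape
pts=[];F=f(p)
v,u=np.mgrid[0:H,0:W];d=p["depth"]
X=(np.stack([(u-p["cx"])/F*d,(v-p["cy"])/F*d,d],-1)-p["t"])@p["R"]
m=(abs(X[...,2]-.084)<.006)&(abs(X[...,0]-.56)<.13)&(abs(X[...,1]+.1)<.13)&(d>0)
n,l,s,c=cv2.connectedComponentsWithStats(m.astype(np.uint8))
i=1+s[1:,4].argmax();P=X[l==i]
print(s[i],P[:,2].mean(),cv2.minAreaRect(P[:,:2].astype(np.float32)*1000))
print(cv2.boxPoints(cv2.minAreaRect(P[:,:2].astype(np.float32)*1000)))
E
```

```text
[ 256  168   60   64 3054] 0.08448516704501523 ((551.4641723632812, -97.19444274902344), (161.9958038330078, 179.17469787597656), 81.66014099121094)
[[ 451.0759 -164.3416]
 [ 628.3558 -190.33  ]
 [ 651.8524  -30.0472]
 [ 474.5725   -4.0589]]
```

The top view shows the box's grey cover at about (286,200), with the dark pad at its front edge near (283,222). The large tankard is to the left at (232,188) and the small one to the right at (331,209). The scene view agrees. I'll refine the box pose from the pad and cover outline next.

```bash
python3 - <<'E'
from h import *
np.set_printoptions(precision=4,suppress=True)
for n in ["top","scene"]:
    p=imaging.get_image(n)
    g=p["color"].astype(int).sum(-1)/3
    cv2.imwrite(f"pics/crop_{n}.png",cv2.resize(cv2.cvtColor(p["color"],cv2.COLOR_RGB2BGR)[150:250,(240 if n=="top" else 170):(340 if n=="top" else 290)],None,fx=5,fy=5,interpolation=cv2.INTER_NEAREST))
    v,u=np.mgrid[0:384,0:512];F=f(p);d=p["depth"]
    a=np.array([world(p,(0,0),0.)])[0]
    D=np.stack([(u-p["cx"])/F,(v-p["cy"])/F,np.ones_like(d)],-1)@p["R"]
    X=a+D*((.084-a[2])/D[...,2])[...,None]
    C=np.array([.5515,-.0972]);ux=np.array([.9894,-.1451]);uy=np.array([.1451,.9894])
    b=np.stack([(X[...,:2]-C)@ux,(X[...,:2]-C)@uy],-1)
    m=(b[...,0]>-.082)&(b[...,0]<-.045)&(abs(b[...,1])<.06)
    t=np.median(g[m]);w=np.clip(t-15-g,0,None)*m
    print(n,t,g[m].min(),(w[...,None]*X).sum((0,1))/w.sum(),(w[...,None]*b).sum((0,1))/w.sum())
t=monitor.get_obs();R=Rn.from_rotvec(t["tool_rot"]).as_matrix();print(R)
E
```

```text
top 137.0 49.333333333333336 [ 0.4823 -0.0865  0.084 ] [-0.07    0.0005]
scene 189.0 94.0 [ 0.4806 -0.0883  0.084 ] [-0.0714 -0.0015]
[[ 0.4429 -0.8966  0.    ]
 [-0.8966 -0.4429  0.    ]
 [-0.     -0.     -1.    ]]
```

View pics/crop_top.png

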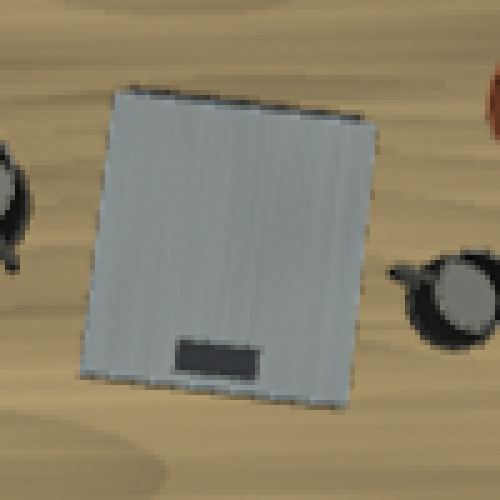

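Emit:
{"name": "step_arm", "arguments": {
  "targets": [-0.333,-0.393,0.09,0.604,-0.333,-0.393,0.09,0.604,-0.333,-0.393,0.09,0.604,-0.333,-0.393,0.09,0.604,-0.333,-0.393,0.09,0.604,-0.333,-0.393,0.09,0.604,-0.333,-0.393,0.09,0.604,-0.333,-0.393,0.09,0.604,-0.333,-0.393,0.09,0.604,-0.333,-0.393,0.09,0.604,-0.333,-0.393,0.09,0.604,-0.333,-0.393,0.09,0.604],
  "grip": 0,
  "force": 60
}}

```text
t: 2.25
tool_pos: [0.473, -0.1071, 0.1455]
tool_rot: [-2.054, 2.376, -0.002]
contact_force: [1.0, -0.4, -0.1]
opening: 0.0001
```

```bash
cat > go.py <<'E'
import sys
from h import *
np.set_printoptions(precision=4,suppress=True)
o=monitor.get_obs();R=Rn.from_rotvec(o["tool_rot"]).as_matrix()
print("t",o["t"],"pos",o["tool_pos"],"F",o["contact_force"],"open",o["opening"],"q",o["q"])
x=R[:,0];des=np.array([-.1451,-.9894])
print("roll",-(np.arctan2(des[1],des[0])-np.arctan2(x[1],x[0])), "zax",R[:,2])
for a in sys.argv[1:]:
    T=np.array([float(s) for s in a.split(",")]);print(a,R.T@(T-o["tool_pos"]))
E
python3 go.py .4815,-.0872,.10 .4815,-.0872,.074
```

```text
t 2.25 pos [ 0.473  -0.1071  0.1455] F [ 0.9576 -0.4184 -0.0788] open 0.00011706953708089083 q [-0.3763 -0.2236  2.0184 -0.      1.3455  1.3398]
roll 0.00031928061314734357 zax [ 0.0012 -0.0005 -1.    ]
.4815,-.0872,.10 [-0.021  -0.0055  0.0455]
.4815,-.0872,.074 [-0.021  -0.0055  0.0715]
```

Emit:
{"name": "step_arm", "arguments": {
  "targets": [-0.021,-0.0055,0.03,0,-0.021,-0.0055,0.045,0,-0.021,-0.0055,0.052,0,-0.021,-0.0055,0.052,0,-0.021,-0.0055,0.052,0]
}}

```text
t: 2.67
tool_pos: [0.4816, -0.0878, 0.0939]
tool_rot: [-2.053, 2.377, -0.002]
contact_force: [-0.6, -0.1, -0.2]
opening: 0.0001
```

```bash
python3 go.py .4815,-.0872,.10 .4815,-.0872,.074
python3 -c "
from h import *
p=imaging.get_image('wrist');save(p,'w1.png')
p=imaging.get_image('scene');cv2.imwrite('pics/s1.png',cv2.resize(cv2.cvtColor(p['color'],cv2.COLOR_RGB2BGR)[130:260,140:320],None,fx=4,fy=4))"
```

```text
t 2.6667 pos [ 0.4816 -0.0878  0.0939] F [-0.6476 -0.1072 -0.1617] open 8.006841130793249e-05 q [-0.3323 -0.1495  2.0469 -0.0003  1.2428  1.3847]
roll -0.0004784462267162226 zax [ 0.0013 -0.0007 -1.    ]
.4815,-.0872,.10 [-0.0005  0.0002 -0.0061]
.4815,-.0872,.074 [-0.0006  0.0002  0.0199]
```

View pics/s1.png

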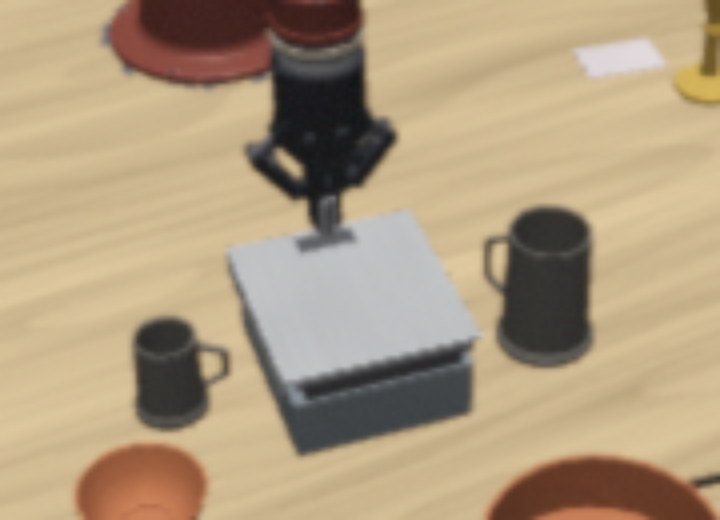

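View pics/w1.png

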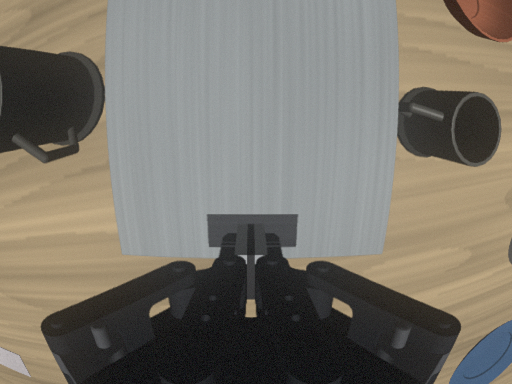

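The fingertips sit right over the pad: scene crop about (327,235), wrist view about (252,230). Now I'll press.

Emit:
{"name": "step_arm", "arguments": {
  "targets": [0,0,0.008,0,0,0,0.012,0,0,0,0.016,0,0,0,0.019,0,0,0,0.021,0,0,0,0.021,0,0,0,0.021,0]
}}

```text
t: 3.35
tool_pos: [0.4827, -0.0888, 0.0748]
tool_rot: [-2.052, 2.377, -0.006]
contact_force: [-2.0, -0.4, 4.1]
opening: 0.0002
```

Emit:
{"name": "step_arm", "arguments": {
  "targets": [0,0.005,-0.025,0,0,0.045,-0.05,0,0,0.085,-0.07,0,0,0.09,-0.07,0,0,0.09,-0.07,0,0,0.09,-0.07,0,0,0.09,-0.07,0,0,0.09,-0.07,0,0,0.09,-0.07,0,0,0.09,-0.07,0,0,0.09,-0.07,0,0,0.09,-0.07,0]
}}

```text
t: 4.35
tool_pos: [0.3935, -0.0754, 0.1441]
tool_rot: [-2.052, 2.377, -0.005]
contact_force: [0.7, -0.5, -0.1]
opening: -0.0004
```

Emit:
{"name": "step_arm", "arguments": {
  "targets": [0,0,0,0,0,0,0,0,0,0,0,0,0,0,0,0,0,0,0,0,0,0,0,0,0,0,0,0,0,0,0,0,0,0,0,0]
}}

```text
t: 5.1
tool_pos: [0.3935, -0.0754, 0.1442]
tool_rot: [-2.052, 2.378, -0.005]
contact_force: [0.5, 0.4, 0.7]
opening: -0.0001
```

```bash
python3 go.py .5051,-.0502,.10 ; cat > look.py <<'E'
import sys
from h import *
np.set_printoptions(precision=4,suppress=True)
k=sys.argv[1]
p=imaging.get_image('wrist');save(p,f'w{k}.png')
for n in ("scene","top"):
    p=imaging.get_image(n);b=(130,270,130,330) if n=="scene" else (140,260,210,370)
    cv2.imwrite(f'pics/{n}{k}.png',cv2.resize(cv2.cvtColor(p['color'],cv2.COLOR_RGB2BGR)[b[0]:b[1],b[2]:b[3]],None,fx=4,fy=4))
    for q in ["plunger_top","cover_press","cover_hinge"]:
        for r in imaging.mark_of(q,p)[:1]: print(n,q,r["score"],r["uv"],world(p,r["uv"]),atz(p,r["uv"],.073 if q[0]=="p" else .084))
E
python3 look.py 2
```

```text
t 5.1 pos [ 0.3935 -0.0754  0.1442] F [0.4997 0.4003 0.6784] open -6.612854088484469e-05 q [-0.3752 -0.4699  2.2056 -0.0007  1.4024  1.3424]
roll -0.0010879377414285685 zax [ 0.0029 -0.0019 -1.    ]
.5051,-.0502,.10 [-0.0414 -0.1065  0.0444]
scene cover_press 0.93 [227.4, 172.4] [ 0.5724 -0.1047  0.2203] [ 0.4027 -0.0258  0.084 ]
scene cover_hinge 0.95 [232.1, 219.3] [ 0.6354 -0.1229  0.0889] [ 0.6305 -0.1206  0.084 ]
top plunger_top 0.54 [269.3, 214.3] [ 0.5063 -0.0471  0.0697] [ 0.506 -0.047  0.073]
top cover_press 0.95 [293.9, 176.7] [ 0.5918 -0.1087  0.2277] [ 0.6182 -0.1242  0.084 ]
top cover_hinge 0.57 [286.2, 169.1] [ 0.6588 -0.1089  0.0022] [ 0.6422 -0.1015  0.084 ]
```

View pics/scene2.png

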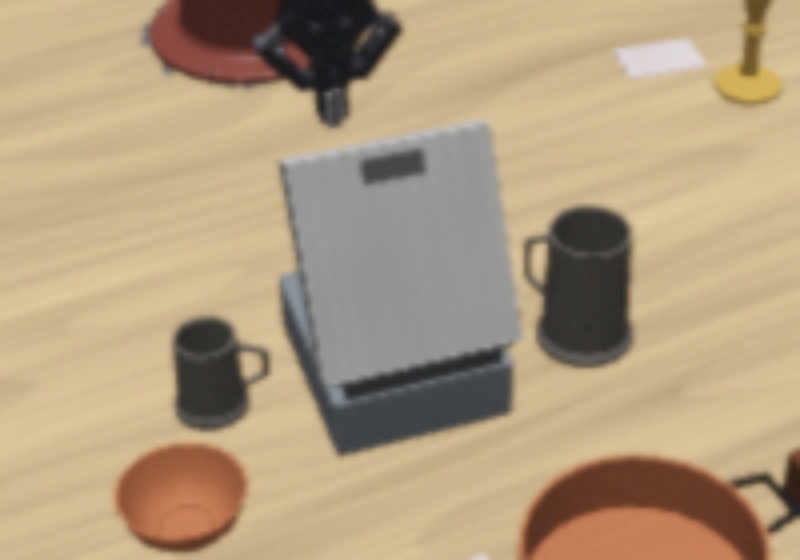

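View pics/w2.png

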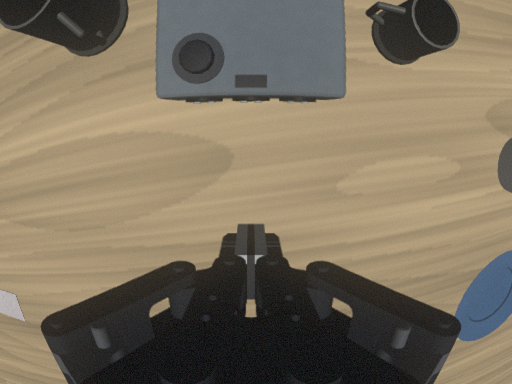

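View pics/top2.png

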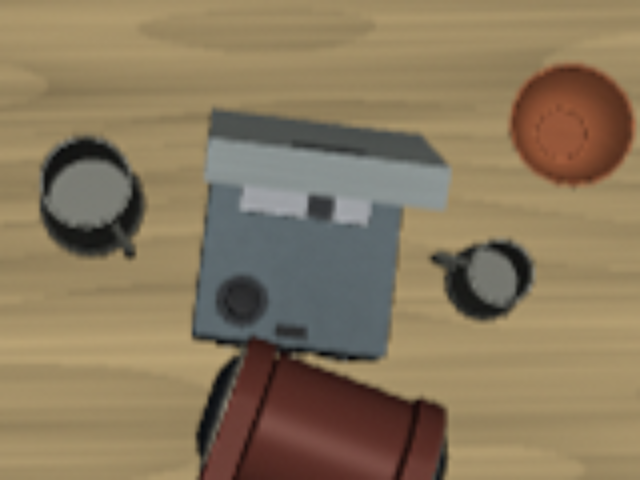

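The cover has popped fully open: its pad is at (392,165) in the scene crop. The plunger shows at (241,299) in the top crop and (198,57) in the wrist view. Next I'll move over it.

Emit:
{"name": "step_arm", "arguments": {
  "targets": [-0.021,-0.04,0,0,-0.042,-0.08,0.01,0,-0.042,-0.107,0.03,0,-0.042,-0.107,0.054,0,-0.042,-0.107,0.058,0,-0.042,-0.107,0.058,0,-0.042,-0.107,0.058,0]
}}

```text
t: 6.13
tool_pos: [0.5052, -0.0497, 0.0868]
tool_rot: [-2.052, 2.378, -0.005]
contact_force: [-0.2, -0.5, 0.9]
opening: -0.0002
```

```bash
python3 go.py .5055,-.049,.062 ;python3 look.py 3
```

```text
t 6.1333 pos [ 0.5052 -0.0497  0.0868] F [-0.1517 -0.5324  0.8819] open -0.0002273956645440399 q [-0.2441 -0.0946  2.0101 -0.0012  1.223   1.474 ]
roll -0.0012966326374310722 zax [ 0.0027 -0.0018 -1.    ]
.5055,-.049,.062 [-0.0007 -0.0001  0.0248]
scene cover_press 0.81 [228.9, 172.8] [ 0.5992 -0.1124  0.2388] [ 0.4073 -0.0222  0.084 ]
scene cover_hinge 0.66 [236.0, 220.9] [ 0.6366 -0.1102  0.0778] [ 0.6427 -0.1132  0.084 ]
top cover_press 0.9 [295.2, 173.6] [ 0.6001 -0.1125  0.228 ] [ 0.6277 -0.1285  0.084 ]
top cover_hinge 0.91 [286.9, 168.9] [ 0.6588 -0.1109  0.0056] [ 0.6428 -0.1037  0.084 ]
```

View pics/w3.png

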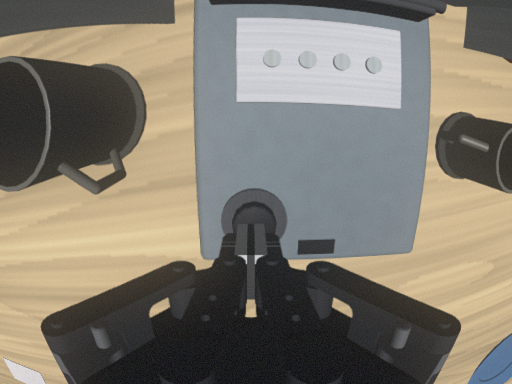

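The wrist view shows the fingertips over the plunger at (253,220). Now pressing it in.

Emit:
{"name": "step_arm", "arguments": {
  "targets": [-0.0005,-0.001,0.009,0,-0.0005,-0.001,0.014,0,-0.0005,-0.001,0.018,0,-0.0005,-0.001,0.022,0,-0.0005,-0.001,0.025,0,-0.0005,-0.001,0.026,0,-0.0005,-0.001,0.026,0,-0.0005,-0.001,0.026,0]
}}

```text
t: 7.25
tool_pos: [0.507, -0.0494, 0.0638]
tool_rot: [2.053, -2.378, 0.004]
contact_force: [-10.9, 2.6, 22.2]
opening: 0.0003
```

Emit:
{"name": "step_arm", "arguments": {
  "targets": [0,0,-0.003,0,0,0,-0.01,0,0,0,-0.035,0,0,0.04,-0.04,0,0,0.08,-0.05,0,0,0.11,-0.08,0,0,0.11,-0.08,0,0,0.11,-0.08,0,0,0.11,-0.08,0]
}}

```text
t: 8.0
tool_pos: [0.3982, -0.0332, 0.1436]
tool_rot: [-2.053, 2.378, -0.005]
contact_force: [-0.2, -0.1, -0.4]
opening: 0.0003
```

```bash
python3 go.py ;python3 look.py 4
```

```text
t 8.0 pos [ 0.3982 -0.0332  0.1436] F [-0.2129 -0.0506 -0.403 ] open 0.00030111464146482543 q [-0.2691 -0.4723  2.2081 -0.0013  1.4028  1.4484]
roll -0.0008818526853604514 zax [ 0.0026 -0.002  -1.    ]
scene plunger_top 0.31 [180.3, 230.4] [ 0.5431 -0.2621  0.0264] [ 0.591  -0.2762  0.073 ]
scene cover_press 0.67 [231.9, 171.7] [ 0.5981 -0.102   0.2386] [ 0.4063 -0.0099  0.084 ]
scene cover_hinge 0.69 [232.7, 221.8] [ 0.634  -0.1204  0.0763] [ 0.6416 -0.124   0.084 ]
top plunger_top 0.36 [268.5, 213.1] [ 0.5105 -0.045   0.0642] [ 0.5097 -0.0446  0.073 ]
top cover_press 0.64 [291.5, 170.7] [ 0.6348 -0.1164  0.0949] [ 0.637  -0.1176  0.084 ]
top cover_hinge 0.82 [286.8, 166.9] [ 0.6662 -0.1112  0.0015] [ 0.649  -0.1036  0.084 ]
```

View pics/w4.png

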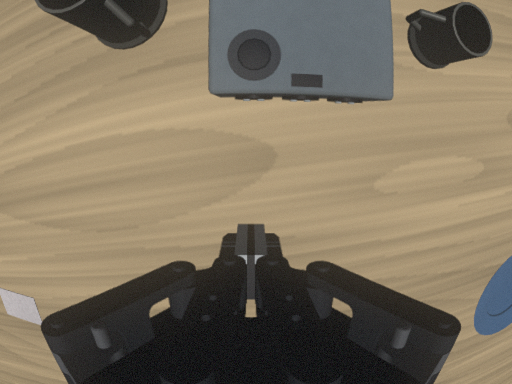

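View pics/top4.png

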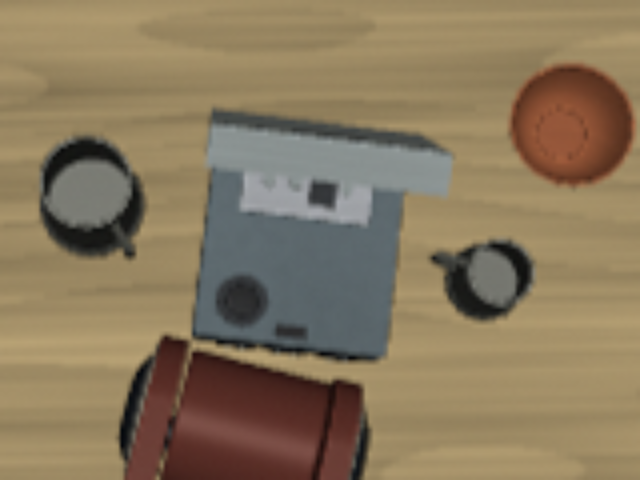

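The wrist view shows the plunger sunk flush at (254,54), the box unmoved and the cover still open. To close the cover I'll go up, over it and down behind it.

```bash
python3 go.py .398,-.05,.33 .6605,-.1134,.33 .6605,-.1134,.235
```

```text
t 8.45 pos [ 0.398  -0.0332  0.143 ] F [0.0848 0.1775 0.2928] open -0.00012558915741643612 q [-0.2691 -0.4699  2.2076 -0.0013  1.4036  1.4484]
roll -0.000830670913670728 zax [-0.0001 -0.0013 -1.    ]
.398,-.05,.33 [ 0.0169 -0.0025 -0.187 ]
.6605,-.1134,.33 [ 0.0413 -0.2714 -0.187 ]
.6605,-.1134,.235 [ 0.0412 -0.2714 -0.092 ]
```

Emit:
{"name": "step_arm", "arguments": {
  "targets": [0.01,0,-0.04,0,0.017,0,-0.08,0,0.017,0,-0.12,0,0.017,0,-0.16,0,0.017,0,-0.187,0,0.02,-0.03,-0.187,0,0.025,-0.07,-0.187,0,0.03,-0.11,-0.187,0,0.035,-0.15,-0.187,0,0.04,-0.19,-0.187,0,0.041,-0.23,-0.187,0,0.041,-0.271,-0.187,0]
}}

```text
t: 9.45
tool_pos: [0.6621, -0.1137, 0.3291]
tool_rot: [2.051, -2.377, 0.0]
contact_force: [0.2, -0.2, -0.1]
opening: -0.0002
```

```bash
python3 go.py .6605,-.1134,.33 .6605,-.1134,.235
```

```text
t 9.45 pos [ 0.6621 -0.1137  0.3291] F [ 0.2066 -0.2196 -0.0811] open -0.00021904493667360817 q [-0.2802  0.1242  1.3762 -0.0015  1.6421  1.4375]
roll -0.0014045793772023973 zax [-0.0012 -0.0012 -1.    ]
.6605,-.1134,.33 [-0.0001  0.0016 -0.0009]
.6605,-.1134,.235 [-0.0002  0.0015  0.0941]
```

Emit:
{"name": "step_arm", "arguments": {
  "targets": [0,0,0.03,0,0,0,0.065,0,0,0,0.094,0,0,0,0.094,0,0,0,0.094,0]
}}

```text
t: 9.87
tool_pos: [0.6609, -0.1135, 0.2323]
tool_rot: [2.049, -2.375, -0.007]
contact_force: [-0.1, 0.5, 1.0]
opening: 0.0003
```

```bash
cat > arc.py <<'E'
from h import *
import sys
np.set_printoptions(precision=3,suppress=True)
o=monitor.get_obs();R=Rn.from_rotvec(o["tool_rot"]).as_matrix()
H=np.array([.6358,-.1098]);ux=np.array([.9894,-.1451])
for th in eval(sys.argv[1]):
    s=.152+.006*(1.3-th)/1.3
    x=-s*np.cos(th)+.004*np.sin(th)+.011; z=.080+s*np.sin(th)+.004*np.cos(th)
    T=np.r_[H+ux*x,z]; print(round(th,2),T,R.T@(T-o["tool_pos"]))
E
python3 go.py; python3 arc.py "np.linspace(1.3,0,14)"; python3 look.py 5
```

```text
t 9.8667 pos [ 0.6609 -0.1135  0.2323] F [-0.0855  0.4564  0.9686] open 0.00030739323174109456 q [-0.2804  0.1617  1.4939 -0.0015  1.4923  1.4375]
roll -0.001350227147008054 zax [-0.0065  0.0004 -1.    ]
1.3 [ 0.61  -0.106  0.228] [0.    0.051 0.005]
1.2 [ 0.596 -0.104  0.224] [0.    0.066 0.009]
1.1 [ 0.582 -0.102  0.218] [0.    0.08  0.015]
1.0 [ 0.568 -0.1    0.211] [0.    0.094 0.022]
0.9 [ 0.555 -0.098  0.203] [0.    0.107 0.03 ]
0.8 [ 0.543 -0.096  0.193] [0.    0.119 0.04 ]
0.7 [ 0.532 -0.095  0.183] [0.   0.13 0.05]
0.6 [ 0.522 -0.093  0.171] [0.    0.14  0.062]
0.5 [ 0.513 -0.092  0.158] [0.    0.149 0.075]
0.4 [ 0.506 -0.091  0.144] [0.    0.156 0.089]
0.3 [ 0.5  -0.09  0.13] [0.    0.162 0.103]
0.2 [ 0.495 -0.089  0.115] [0.    0.167 0.118]
0.1 [ 0.492 -0.089  0.1  ] [0.    0.17  0.134]
0.0 [ 0.49  -0.088  0.084] [0.    0.171 0.149]
scene plunger_top 0.21 [115.2, 220.5] [ 0.4031 -0.4321  0.0285] [ 0.4553 -0.4379  0.073 ]
scene cover_press 0.57 [228.3, 174.2] [ 0.6684 -0.1468  0.2905] [ 0.4138 -0.0277  0.084 ]
scene cover_hinge 0.87 [232.2, 220.2] [ 0.6381 -0.1239  0.0878] [ 0.6344 -0.1221  0.084 ]
top plunger_top 0.71 [388.6, 259.5] [ 0.3619 -0.4226  0.0047] [ 0.3631 -0.4005  0.073 ]
```

View pics/scene5.png

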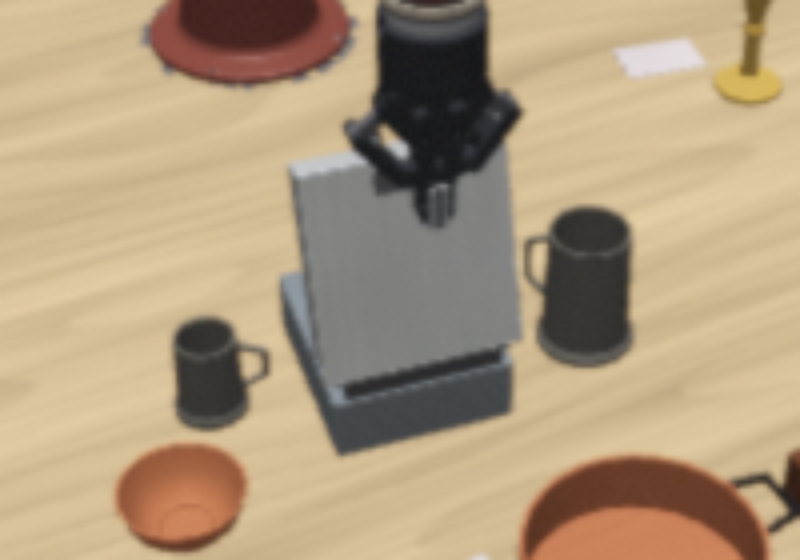

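View pics/w5.png

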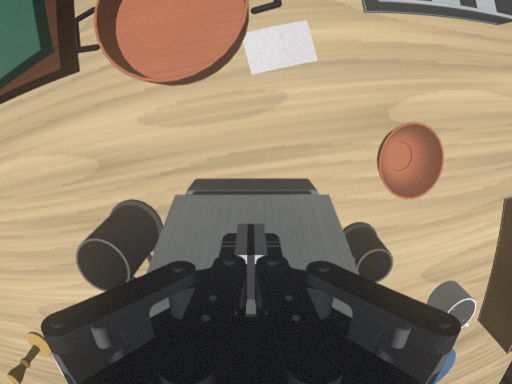

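The fingertips are behind the open cover, at about (437,215) in the scene crop. Now I'll push it over along the arc.

Emit:
{"name": "step_arm", "arguments": {
  "targets": [0,0.03,0.003,0,0,0.051,0.005,0,0,0.066,0.009,0,0,0.08,0.015,0,0,0.094,0.022,0,0,0.107,0.03,0,0,0.119,0.04,0,0,0.13,0.05,0,0,0.14,0.062,0,0,0.149,0.075,0,0,0.149,0.075,0]
}}

```text
t: 11.23
tool_pos: [0.5126, -0.0916, 0.159]
tool_rot: [2.05, -2.377, -0.003]
contact_force: [-0.5, -0.2, 0.2]
opening: 0.0002
```

```bash
python3 go.py; python3 arc.py "[.5,.4,.3,.2,.1,0,-.05]"; python3 look.py 6
```

```text
t 11.2333 pos [ 0.5126 -0.0916  0.159 ] F [-0.5484 -0.1821  0.2026] open 0.00016910252793936691 q [-0.3189 -0.1409  1.9234 -0.0016  1.362   1.3993]
roll -0.0014496386750164625 zax [-0.0031 -0.0006 -1.    ]
0.5 [ 0.513 -0.092  0.158] [ 0.    -0.001  0.001]
0.4 [ 0.506 -0.091  0.144] [0.    0.007 0.015]
0.3 [ 0.5  -0.09  0.13] [0.    0.013 0.029]
0.2 [ 0.495 -0.089  0.115] [0.    0.018 0.044]
0.1 [ 0.492 -0.089  0.1  ] [0.    0.021 0.059]
0 [ 0.49  -0.088  0.084] [0.    0.022 0.075]
-0.05 [ 0.49  -0.088  0.076] [0.    0.022 0.083]
scene cover_press 0.58 [219.3, 176.1] [ 0.501  -0.1005  0.1581] [ 0.4093 -0.0604  0.084 ]
scene cover_hinge 0.69 [232.4, 221.0] [ 0.633  -0.1208  0.079 ] [ 0.6379 -0.1232  0.084 ]
top cover_press 0.9 [288.8, 210.0] [ 0.4793 -0.0719  0.4444] [ 0.5168 -0.1055  0.084 ]
top cover_hinge 0.85 [288.3, 166.8] [ 0.6663 -0.116   0.0022] [ 0.6493 -0.1082  0.084 ]
```

View pics/scene6.png

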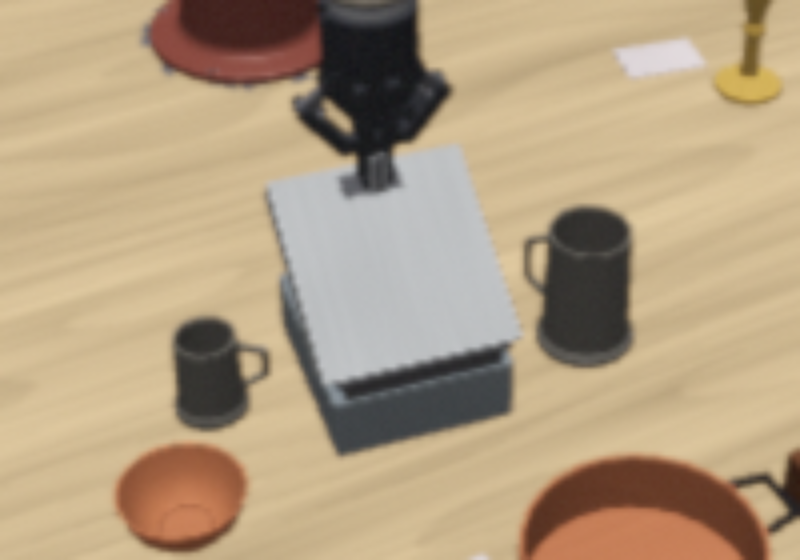

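The fingertips are on the pad at (375,183) and the cover is half closed. I'll carry on and press it through to the stop.

Emit:
{"name": "step_arm", "arguments": {
  "targets": [0,0.007,0.015,0,0,0.013,0.029,0,0,0.02,0.044,0,0,0.025,0.059,0,0,0.028,0.07,0,0,0.03,0.077,0,0,0.03,0.082,0,0,0.03,0.085,0,0,0.03,0.087,0,0,0.03,0.087,0,0,0.03,0.087,0]
}}

```text
t: 12.6
tool_pos: [0.4862, -0.0882, 0.0755]
tool_rot: [2.052, -2.378, 0.004]
contact_force: [-2.2, 0.6, 2.9]
opening: 0.0003
```

Emit:
{"name": "step_arm", "arguments": {
  "targets": [0,0,0.003,0,0,0,0.005,0,0,0,0.005,0,0,0,0.005,0]
}}

```text
t: 12.93
tool_pos: [0.4867, -0.0884, 0.0731]
tool_rot: [2.052, -2.377, 0.003]
contact_force: [-9.0, 2.2, 16.7]
opening: -0.0002
```

Emit:
{"name": "step_arm", "arguments": {
  "targets": [0,0,-0.004,0,0,0,-0.01,0,0,0,-0.03,0,0,0.02,-0.07,0,0,0.06,-0.1,0,0,0.1,-0.12,0,0,0.1,-0.12,0,0,0.1,-0.12,0,0,0.1,-0.12,0,0,0.1,-0.12,0,0,0.1,-0.12,0,0,0.1,-0.12,0]
}}

```text
t: 13.93
tool_pos: [0.3878, -0.0734, 0.1917]
tool_rot: [2.052, -2.376, -0.001]
contact_force: [0.7, -0.4, -0.1]
opening: 0.0002
```

```bash
python3 go.py; python3 look.py 7
```

```text
t 13.9333 pos [ 0.3878 -0.0734  0.1917] F [ 0.6764 -0.3778 -0.0537] open 0.0001718165986409451 q [-0.3751 -0.5263  2.1627 -0.0017  1.5066  1.3421]
roll -0.0007118585226155716 zax [-0.0019 -0.001  -1.    ]
scene cover_press 0.96 [221.7, 188.3] [ 0.4763 -0.0829  0.0847] [ 0.4754 -0.0825  0.084 ]
scene cover_hinge 0.65 [232.6, 219.3] [ 0.6332 -0.1201  0.0859] [ 0.6312 -0.1192  0.084 ]
top cover_hinge 0.81 [287.0, 169.6] [ 0.6406 -0.1039  0.0843] [ 0.6406 -0.1039  0.084 ]
```

View pics/scene7.png

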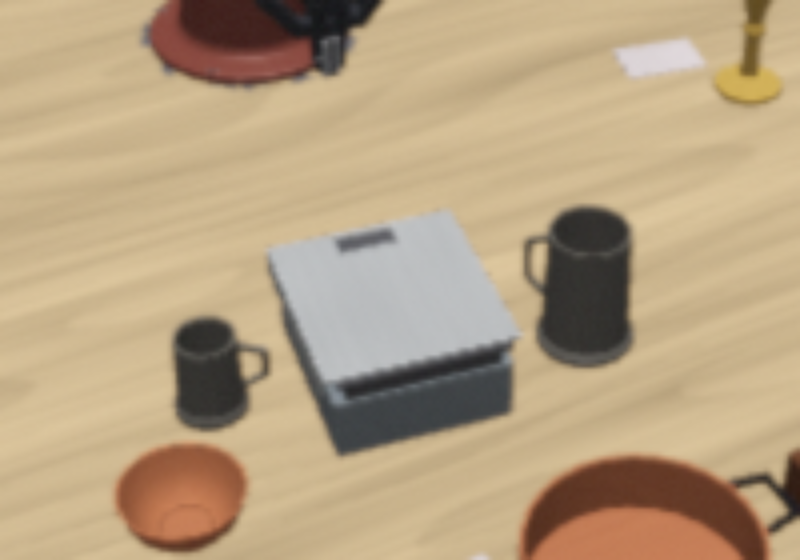

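View pics/top7.png

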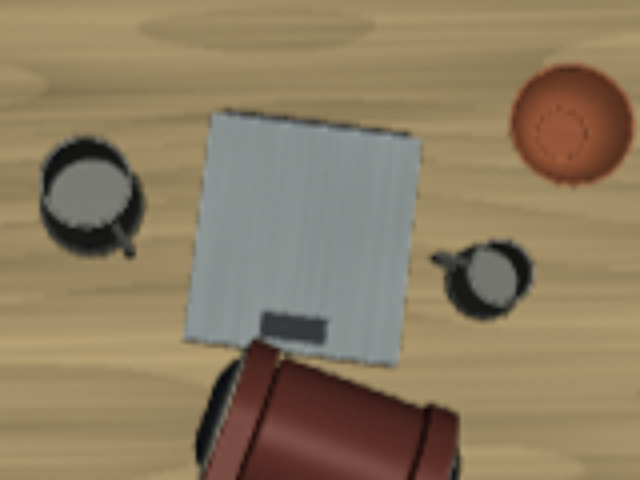

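The cover is shut in both views. I'll wait a second and check that it stays level and nothing has shifted.

Emit:
{"name": "step_arm", "arguments": {
  "targets": [0,0,0,0,0,0,0,0,0,0,0,0,0,0,0,0,0,0,0,0,0,0,0,0,0,0,0,0,0,0,0,0,0,0,0,0,0,0,0,0,0,0,0,0,0,0,0,0]
}}

```text
t: 15.38
tool_pos: [0.3877, -0.0735, 0.193]
tool_rot: [2.052, -2.377, 0.003]
contact_force: [-0.5, 0.2, -0.1]
opening: -0.0001
```

```bash
python3 - <<'E'
from h import *
np.set_printoptions(precision=4,suppress=True)
p=imaging.get_image("top");H,W=p["depth"].shape;F=f(p)
v,u=np.mgrid[0:H,0:W];d=p["depth"]
X=(np.stack([(u-p["cx"])/F*d,(v-p["cy"])/F*d,d],-1)-p["t"])@p["R"]
m=(abs(X[...,2]-.084)<.015)&(abs(X[...,0]-.56)<.13)&(abs(X[...,1]+.1)<.13)&(d>0)
n,l,s,c=cv2.connectedComponentsWithStats(m.astype(np.uint8));i=1+s[1:,4].argmax();P=X[l==i]
r=cv2.minAreaRect(P[:,:2].astype(np.float32)*1000);print(s[i],P[:,2].mean(),r)
k=np.linalg.lstsq(np.c_[P[:,:2],np.ones(len(P))],P[:,2],rcond=None)[0];print("tilt",k)
a=cv2.imread("pics/top0.png").astype(int);b=cv2.cvtColor(p["color"],cv2.COLOR_RGB2BGR).astype(int)
D=(abs(a-b).max(-1)>40)[140:226,210:400];print("changed px",D.sum(), np.argwhere(D)[:20]+[140,210])
print(monitor.get_obs()["t"],monitor.get_obs()["contact_force"])
E
```

```text
[ 256  168   60   64 3115] 0.08447400647500311 ((551.6141967773438, -97.37935638427734), (162.31442260742188, 179.6400146484375), 81.65948486328125)
tilt [-0.0024  0.0039  0.0862]
changed px 3 [[225 273]
 [225 274]
 [225 275]]
15.4333 [-0.4928 -0.6701 -0.3118]
```

The cover is still level, the box hasn't moved, and its surroundings are unchanged, so I'm handing in.

```bash
python3 -c "
from station import ticket
print(ticket.finish_job())"
```

```text
the job is handed in; nothing more can be done
None
```

I did the job in the order asked and handed it in at about 15.4 s, with the arm clear of everything.

- **Opening:** I pressed the cover's pad to its stop with closed fingertips and drew back. The cover sprang fully open.
- **Plunger:** I pressed it until it met the stop, at 22 N with the tip at z = 0.0638 m (nominal fully in: 0.064 m). Afterwards the wrist picture showed it sunk, and the camera depth there read 0.064 m.
- **Closing:** I pushed the cover over from behind along its arc, pressed it to its stop (about 17 N), and let go.

**Last checks**
- About 2 s after release the cover was still shut and level: mean height 84.5 mm, tilt under 0.005 rad.
- The box pose was within 0.2 mm of the start.
- The tankards and bowl next to the box had not changed in the top picture. I did not re-check the candlestick, cup and tin, but the arm did not go near them at low height.

**Disagreements:** On the last press the tip read about 2 mm below the cover's nominal stop, which I put down to give under load. The trained networks' cover-press and hinge marks were up to about 1 cm off, so I relied on the pad and cover outline instead.

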